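# Count along the rack's rail and push the soap box into the third gap

## Task

Find the third gap of the low rack, counting from the end where the kitchen timer stands: with the fingers shut, touch the rail lightly with a fingertip over the first gap, then over the second, then over the third, and go no further along it. Then push the soap box that lies in front of the rack over the worktop into that third gap, in no other, until it is fully home against the back board; only push it, never lift or tip it, and leave everything else where it is.

Things in the scene. Friction and masses are not known exactly. Their poses are not given: they have to be found in the camera images.
- rack: low rack of pale wood fixed on the worktop, 422 mm long (its y), 56 mm deep (x): five dividers 6 mm thick, 44 mm high, 104 mm apart make four equal gaps, open to the front (-x, the robot) and above, no floor; a back board 46 mm high closes them behind. Origin: on the worktop at the middle divider; x into the gaps, away from the robot, y to the left, z up. Turned only a few degrees
- rail: flat steel rail, 14 mm wide, 7 mm thick, 422 mm long, along the whole rack across the front tops of its dividers; the soap box passes under it. A wall cupboard 330 mm up begins about 60 mm behind it: keep the wrist clear. Origin: middle, 3.5 mm under the top, which is 60 mm up; axes as the rack's. Sprung: sinks straight down about 1 mm per newton, at most 5 mm, and comes up again; any light touch by a fingertip counts
- gap_a (a point): leftmost (+y) gap of the rack: point on the worktop where the middle of the soap box's underside lies when fully home; x points into the gap, y to the left along the rack. Mouth 12 mm in front (-x) of it, face of the back board 23.5 mm behind it (+x); 98 mm clear between the dividers, so about 6 mm at each side of the box. The rail's middle line passes 7.5 mm in front of it (-x), top 60 mm up
- gap_b (a point): second from the left gap of the rack: point on the worktop where the middle of the soap box's underside lies when fully home; x points into the gap, y to the left along the rack. Mouth 12 mm in front (-x) of it, face of the back board 23.5 mm behind it (+x); 98 mm clear between the dividers, so about 6 mm at each side of the box. The rail's middle line passes 7.5 mm in front of it (-x), top 60 mm up
- gap_c (a point): third from the left gap of the rack: point on the worktop where the middle of the soap box's underside lies when fully home; x points into the gap, y to the left along the rack. Mouth 12 mm in front (-x) of it, face of the back board 23.5 mm behind it (+x); 98 mm clear between the dividers, so about 6 mm at each side of the box. The rail's middle line passes 7.5 mm in front of it (-x), top 60 mm up
- gap_d (a point): rightmost (-y) gap of the rack: point on the worktop where the middle of the soap box's underside lies when fully home; x points into the gap, y to the left along the rack. Mouth 12 mm in front (-x) of it, face of the back board 23.5 mm behind it (+x); 98 mm clear between the dividers, so about 6 mm at each side of the box. The rail's middle line passes 7.5 mm in front of it (-x), top 60 mm up
- soap_box: closed pink plastic soap box, 86 mm long (its x), 46 mm wide (its y), 38 mm high, flat top, 0.1 to 0.2 kg, loose on the worktop in front of the rack, long side roughly along the rack. Origin: middle of its underside. It goes in a long side first, its length along the rack; when home it stands out of the mouth by about 11 mm
- kitchen_timer: egg-shaped kitchen timer, red below and white above, 70 mm wide, 62 mm high, standing fast (stuck down) about 280 mm from the middle of the rack beside one of its ends; gaps are counted from this end. Origin: middle of its underside
- rice_bowl: white china bowl, 115 mm wide, 51 mm high, standing fast beside the other end of the rack; bystander. Origin: middle of its underside
- peg_a: red clothes peg, 15 x 72 x 12 mm, loose, lying near the front edge of the worktop, far right; bystander. Origin: middle of its underside, y along it
- peg_b: wooden clothes peg, 15 x 72 x 12 mm, loose, lying in the rightmost gap; bystander. Origin: middle of its underside, y along it
- mug_tea: striped mug, 100 mm high, loose, behind the rack; bystander. Origin: underside
- spice_paprika: spice jar with a red cap, 45 mm wide, 106 mm high, loose, behind the rack; bystander. Origin: underside
- salt_shaker: salt shaker, 44 mm wide, 90 mm high, loose, behind the rack; bystander. Origin: underside
- tape_roll: roll of tape lying flat, 93 mm wide, 25 mm high, loose, behind the rack; bystander. Origin: underside
There are look-alikes about, which are no part of the job. Leave any turquoise look-alike of the kitchen_timer alone.

How it is judged (in metres and radians):
On the way, in this order (a step that is already met when the one before it is completed fails the run):
1. a fingertip touches the rail over the first gap from the timer's end (((y of kitchen_timer in the frame of rack above 0 m and contact force between the fingers and rail above 0.3 N and y of the grasp point in the frame of gap_a between -0.036 and 0.036 m) or (y of kitchen_timer in the frame of rack below 0 m and contact force between the fingers and rail above 0.3 N and y of the grasp point in the frame of gap_d between -0.036 and 0.036 m))), for 0.05 s.
2. then over the second gap (((y of kitchen_timer in the frame of rack above 0 m and contact force between the fingers and rail above 0.3 N and y of the grasp point in the frame of gap_b between -0.036 and 0.036 m) or (y of kitchen_timer in the frame of rack below 0 m and contact force between the fingers and rail above 0.3 N and y of the grasp point in the frame of gap_c between -0.036 and 0.036 m))), for 0.05 s.
3. then over the third gap (((y of kitchen_timer in the frame of rack above 0 m and contact force between the fingers and rail above 0.3 N and y of the grasp point in the frame of gap_c between -0.036 and 0.036 m) or (y of kitchen_timer in the frame of rack below 0 m and contact force between the fingers and rail above 0.3 N and y of the grasp point in the frame of gap_b between -0.036 and 0.036 m))), for 0.05 s.
4. the soap box is fully home in the third gap (((y of kitchen_timer in the frame of rack above 0 m and x of soap_box in the frame of gap_c between -0.006 and 0.006 m and y of soap_box in the frame of gap_c between -0.011 and 0.011 m) or (y of kitchen_timer in the frame of rack below 0 m and x of soap_box in the frame of gap_b between -0.006 and 0.006 m and y of soap_box in the frame of gap_b between -0.011 and 0.011 m)) and angle between the x axis of soap_box and the y axis of rack, either way round below 0.12 rad and height (world z) of soap_box below 0.006 m and angle between soap_box's own z axis and vertical below 0.08 rad and linear speed of soap_box below 0.01 m/s), for 0.2 s.
At the end, for the whole second after the job is handed in: The soap box stands flat and at rest on the worktop in the third gap from the timer's end, its long side within about 6 mm of the back board, 11 mm of the gap's middle and 7 degrees of the rack's line (all of step 4); the robot touches nothing.
It fails at once if the soap box is lifted more than 10 mm or tipped more than 14 degrees (height (world z) of soap_box above 0.01 m or angle between soap_box's own z axis and vertical above 0.25 rad).
It fails at once if the soap box goes into a gap other than the third ((y of kitchen_timer in the frame of rack above 0 m and x of soap_box in the frame of gap_c above -0.022 m and (y of soap_box in the frame of gap_c below -0.035 m or y of soap_box in the frame of gap_c above 0.035 m)) or (y of kitchen_timer in the frame of rack below 0 m and x of soap_box in the frame of gap_b above -0.022 m and (y of soap_box in the frame of gap_b below -0.035 m or y of soap_box in the frame of gap_b above 0.035 m))).
It fails at once if the rail is touched over the fourth gap ((y of kitchen_timer in the frame of rack above 0 m and contact force between the fingers and rail above 0.3 N and y of the grasp point in the frame of gap_c below -0.06 m) or (y of kitchen_timer in the frame of rack below 0 m and contact force between the fingers and rail above 0.3 N and y of the grasp point in the frame of gap_b above 0.06 m)).
It fails at once if the rail is pressed with more than 25 N (contact force between the fingers and rail above 25 N).
It fails at once if a clothes peg, the mug, spice jar, salt shaker or tape roll is moved more than 15 mm (distance of any of peg_a, peg_b, mug_tea, spice_paprika, salt_shaker, tape_roll from where it was at the start of the episode above 0.015 m).
It also fails if it takes over 64 s, if anything falls off the work surface, if the arm or the gripper's body presses on something with over 40 N, if the wrist force passes 120 N, or if a joint passes its speed limit or range.

## Robot

A 6-joint arm with a two-finger parallel gripper is mounted at the origin on a cart in front of the work surface, level with it; the furniture and walls round the work are solid. World frame = base frame: x ahead of the robot, y to its left, z up, the work surface at z = 0. Lengths are in mm, angles in rad, forces in N, time in s.
With the tool pointing down it reaches from about 300 to 775 mm from the base axis. Payload 14.6 kg.
Tool frame: the origin (TCP) lies at the very end of the fingers, on their centre line; the grasp point (between the pads) lies 19 mm behind it (grip_point_offset is the distance from the TCP to the grasp point, in mm); z points along the fingers, y is the line along which they close (so a half turn about z gives the same grasp; the last joint's range is limited). The gripper opens to 94 mm and grips with 3 to 60 N. Pads are 16 mm wide; open, the fingers measure 119 mm over their backs; the gripper's body (75 mm by 177 mm) begins 78 mm behind the grasp point.
Start: joints at [1.142, 0.3, 1.521, -0, 1.321, -0.067], TCP at [194.674, 514.384, 205.446] pointing down, gripper open.
Joint ranges: [-3.03, 3.03], [-0.79, 2.21], [0.23, 2.52], [-1.04, 4.18], [0, 3.07], [-2.55, 2.55]. Speed limits (rad/s): [2.22, 2.22, 2.57, 3.14, 3.14, 3.14].

## Interface

Orientations are given as [roll, pitch, yaw] about the fixed x, y, z axes, in that order (R = Rz(yaw) Ry(pitch) Rx(roll)).
In Python, from cell import read_state, camera, camera_info, sign_off, grip_point_offset gives the robot as it stands.
- The arm moves only by the shell command python3 -m handwheel 'ROWS' [FORCE]. ROWS is text: rows parted by semicolons, each of 5 numbers parted by spaces: the shift along the world's x, y, z in units of 40 mm (1.0 is 40 mm), then the turn about the world's z in units of 5 degrees (1.0 is 5 degrees), then the closure, from 0 (fully open) to 1 (shut). In form: dx dy dz yaw gripper; .... A call has 1 to 12 rows; each row shifts and turns the commanded pose from where the row before left it; what a row does not reach is not made up. A row lasts 1/12 s, in which the tool goes at most 41.7 mm and 7.16 degrees, less where a joint would pass 70% of its speed; a pose out of reach is approached as far as the arm can. A call is refused whole if a number of a shift passes 1 or a number of a turn 1, either way. A call with a gripper value outside its range is refused whole. The fingers move at their own pace and stop on an object; FORCE is the grip in N (left out, the last holds). Time passes only in rows, so rows that do not move let the fingers close. It gives the time, the measured TCP pose, the force, the opening and the grip force at its end, in the units of the state.
- read_state(): the state, without advancing time (a new reading comes with each control period).
- camera(name): name is "scene" or "top"; returns (picture, depth): 400x640x3 uint8, red, green, blue; 400x640 float32, mm along the optical axis (not along the pixel's ray), 0 where there is no reading.
- camera_info(name): a dict with "intrinsics" (3x3 intrinsics, pixels), "k1" (the pictures are not rectified: a ray, as slopes to the right and down, at radius r is drawn at 1 + k1 r^2 times it, then the intrinsics apply), "world_from_camera" (4x4, takes a point from camera to world coordinates). Camera axes: x right, y down, z forward; pixel columns grow to the right and rows downward; lengths in mm; the calibration is good to about 2 mm. A picture is of the moment at which its call begins. camera_info takes no time and is no camera call.
- sign_off(): hands the job in; it is judged then, once.
The state is a dict: "clock": time; "joints": joint angles; "qd": joint speeds; "effort": joint torques, N m; "eef_pos": TCP position; "eef_rot": TCP orientation; "wrist_force": force on the tool from outside, world axes, zero at the start; "moment": the same for the moment, N m; "finger_gap": finger opening in mm; "finger_force": force on a finger pad.
Only numpy, scipy, OpenCV 4.12 (cv2) and the standard library are available. Lean on these libraries where they do the work, as an engineer would, in place of code of your own. Each camera call takes 0.05 s, during which the arm holds its last target. There are 200 camera calls.

## Working session

There is one attempt and no reset: what is moved stays moved. The work goes in short steps, Python scripts to look and compute and a shell command to move; the robot and the scene stay as the last step left them, time stands still between calls to the robot, and variables do not carry over. Pictures are saved under pics/ and viewed, at most 10 in all, crops included, and the job is handed in when it is done.

```bash
mkdir -p pics; cat > h.py <<'E'
import numpy as np, cv2
from cell import *
def snap(n,f):
    p,d=camera(n); cv2.imwrite(f'pics/{f}.png',p[:,:,::-1]); np.savez(f'pics/{f}.npz',p=p,d=d); return p,d
def world(n,f,u,v,z=None):
    d=np.load(f'pics/{f}.npz')['d']; i=camera_info(n); K=np.array(i['intrinsics'],float); T=np.array(i['world_from_camera'])
    xy=cv2.undistortPoints(np.array([[[u,v]]],float),K,np.array([i['k1'],0,0,0.]))[0,0]
    r=np.array([xy[0],xy[1],1])
    if z is None: s=d[int(round(v)),int(round(u))]
    else: s=(z-T[2,3])/(T[2,:3]@r)
    return T[:3,:3]@(r*s)+T[:3,3]
E
python3 - <<'E'
from h import *
snap('top','t0'); snap('scene','s0'); print(read_state()); print(camera_info('top'))
E
```

```text
{'clock': 0.1, 'joints': array([ 1.14240196e+00,  3.00371403e-01,  1.52148959e+00, -3.82262923e-06,
        1.32072252e+00, -6.66085771e-02]), 'qd': array([-0.00236393, -0.00131873, -0.000163  ,  0.00046801, -0.00109618,
       -0.00106282]), 'effort': array([-9.26641633e-05, -5.32648659e+01, -3.53284478e+01,  7.09293131e-02,
        2.35448324e-02, -9.51311904e-05]), 'eef_pos': array([194.58240252, 514.18439652, 204.97972788]), 'eef_rot': array([-3.14060375e+00, -6.22559447e-05,  2.77980778e+00]), 'wrist_force': array([ 1.44188717, -0.5981481 ,  0.18656594]), 'moment': array([-0.00988797, -0.00699595,  0.07236718]), 'finger_force': 0.0, 'finger_gap': 93.75085221709779}
{'intrinsics': array([[473.34111465,   0.        , 326.49778463],
       [  0.        , 473.34111465, 201.2683969 ],
       [  0.        ,   0.        ,   1.        ]]), 'k1': -0.044281150786581666, 'world_from_camera': array([[-3.76607103e-02, -9.79200607e-01,  1.99368611e-01,
         2.68197574e+02],
       [-9.99277476e-01,  3.58812292e-02, -1.25324550e-02,
        -5.74503643e+01],
       [ 5.11819670e-03, -1.99696544e-01, -9.79844424e-01,
         1.62932070e+03],
       [ 0.00000000e+00,  0.00000000e+00,  0.00000000e+00,
         1.00000000e+00]])}
```

View pics/t0.png

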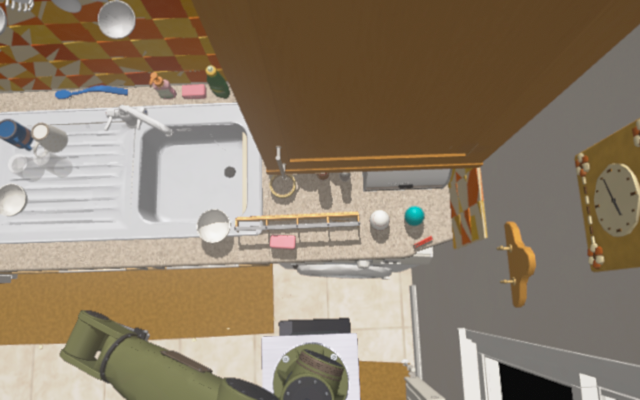

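View pics/s0.png

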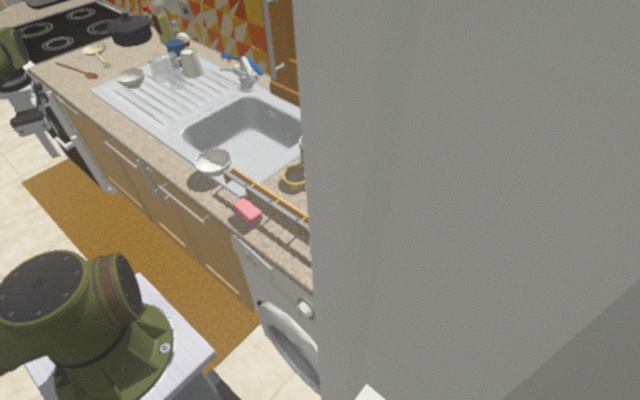

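```bash
python3 - <<'E'
from h import *
p=np.load('pics/t0.npz')['p'][195:265,190:440]
cv2.imwrite('pics/t0c.png',cv2.resize(p[:,:,::-1],None,fx=3.2,fy=3.2,interpolation=cv2.INTER_CUBIC))
E
```

```text
(no output)
```

View pics/t0c.png

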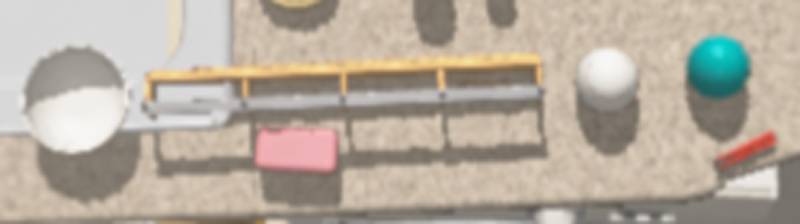

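The top view shows the white timer at about (380,219) at the right (-y) end, the bowl at left. So the counting order is gap_d, gap_c, gap_b, and the third gap is gap_b. In the crop the rail runs (147,107)–(541,92) and the soap box's top is centred near (297,149).

```bash
cat >> h.py <<'E'
def c2(u,v,z,ox=190,oy=195,s=3.2,f='t0',n='top'): return world(n,f,(u+.5)/s-.5+ox,(v+.5)/s-.5+oy,z)
def fit(f):  # pink box blob near rack, top face z=38
    p=np.load(f'pics/{f}.npz')['p'].astype(int); m=((p[:,:,0]-p[:,:,1]>50)&(p[:,:,2]-p[:,:,1]>0)&(p[:,:,0]>150)).astype(np.uint8); m[:205]=0; m[270:]=0; m[:,:225]=0; m[:,365:]=0
    ys,xs=np.nonzero(m); w=np.array([world('top',f,x,y,38)[:2] for x,y in zip(xs,ys)],np.float32)
    return len(xs),cv2.minAreaRect(w),w.mean(0)
E
python3 - <<'E'
from h import *
np.set_printoptions(precision=1,suppress=True)
L,R=c2(147,107,60),c2(541,92,60); print('rail',L,R,np.linalg.norm(L-R),(L+R)/2)
print('yaw',np.degrees(np.arctan2(-(L-R)[0],(L-R)[1])))
A,B=c2(150,77,46),c2(540,60,46); print('back',A,B,np.linalg.norm(A-B))
for x in (245,343,441): print('div',c2(x,{245:72,343:67,441:63}[x],46))
for u,v in ((258,129),(338,129),(336,171),(256,167)): print('box',c2(u,v,38))
print(fit('t0')); print('timer',c2(607,78,55),world('top','t0',380,219))
d=np.load('pics/t0.npz')['d']
print('rail d',[world('top','t0',u,v) for u,v in ((281,228),(312,225),(345,224))])
print('peg_a',c2(745,150,12))
E
```

```text
rail [507.1 230.   60. ] [ 507.8 -182.7   60. ] 412.69774748714025 [507.4  23.7  60. ]
yaw 0.10551276755815482
back [541.2 229.4  46. ] [ 544.3 -184.5   46. ] 413.8951941476907
div [542.9 128.6  46. ]
div [544.5  24.7  46. ]
div [545.  -79.3  46. ]
box [482.7 116.6  38. ]
box [479.6  32.1  38. ]
box [435.3  35.3  38. ]
box [442.5 119.3  38. ]
(290, ((457.4285888671875, 77.39519500732422), (81.24702453613281, 40.617584228515625), 87.90890502929688), array([459. ,  75.9], dtype=float32))
timer [ 520.9 -253.4   55. ] [ 520.  -254.9   60.8]
rail d [array([502.8,  78.6,  53.6]), array([508.7, -25.9,  57.2]), array([ 507.2, -136.5,   62.2])]
peg_a [ 444.  -402.6   12. ]
```

Checks: divider spacing is about 104 mm, and heights and sizes agree. The rail is at x≈507 with yaw≈0.3°. Gap y values are d≈-132, c≈-28, b≈76. The box is at (459,76), right in line with gap_b.

```bash
python3 -m handwheel '0.3 -0.9 0 0.35 1;0.3 -0.9 0 0.35 1;0.3 -0.9 0 0.35 1;0.3 -0.9 0 0.35 1;0.3 -0.9 0 0.35 1;0.3 -0.9 0 0.35 1;0.3 -0.9 0 0.35 1;0.3 -0.9 0 0.35 1;0.3 -0.9 0 0.35 1;0.3 -0.9 0 0.35 1;0.3 -0.9 0 0.35 1;0.3 -0.9 0 0.3 1' 10
```

```text
clock: 1.1
eef_pos: [338.6, 80.6, 205.5]
eef_rot: [3.142, 0.0, -3.139]
wrist_force: [2.3, 0.9, 0.3]
finger_gap: 17.5
finger_force: 0.0
```

```bash
python3 -m handwheel '0.5 -0.7 -0.3 0 1;0.5 -0.7 -0.3 0 1;0.5 -0.7 -0.3 0 1;0.5 -0.7 -0.3 0 1;0.5 -0.7 -0.3 0 1;0.5 -0.7 -0.3 0 1;0.6 -0.6 -0.4 0 1;0.6 -0.5 -0.5 0 1;0 0 -0.3 0 1;0 0 0 0 1' 10
```

```text
clock: 1.93
eef_pos: [505.6, -130.0, 82.1]
eef_rot: [3.14, -0.005, 3.141]
wrist_force: [-0.4, -0.1, -0.4]
finger_gap: 0.3
finger_force: 0.0
```

```bash
python3 -m handwheel '0 0 -0.25 0 1;0 0 -0.2 0 1;0 0 -0.05 0 1;0 0 -0.05 0 1;0 0 -0.02 0 1;0 0 0 0 1;0 0 0 0 1' 10
```

```text
clock: 2.52
eef_pos: [506.8, -129.6, 63.1]
eef_rot: [-3.141, 0.001, -3.141]
wrist_force: [-0.5, -0.3, 0.8]
finger_gap: 0.6
finger_force: 0.0
```

```bash
python3 -m handwheel '0 0 -0.05 0 1;0 0 -0.05 0 1;0 0 0 0 1;0 0 0 0 1' 10
```

```text
clock: 2.85
eef_pos: [506.8, -129.6, 58.7]
eef_rot: [-3.142, 0.0, -3.141]
wrist_force: [0.1, 0.5, 1.7]
finger_gap: 0.9
finger_force: 0.7
```

```bash
python3 - <<'E'
from h import *
snap('top','t1')
p=np.load('pics/t1.npz')['p'][195:265,190:440]
cv2.imwrite('pics/t1c.png',cv2.resize(p[:,:,::-1],None,fx=3.2,fy=3.2,interpolation=cv2.INTER_CUBIC)); print(read_state()['wrist_force'],fit('t1'))
E
```

```text
[0.67755512 0.25338784 0.93426745] (296, ((459.6203308105469, 76.71065521240234), (82.41946411132812, 41.39295959472656), 84.07791900634766), array([459.41553,  76.04009], dtype=float32))
```

```bash
python3 -m handwheel '0 0 -0.05 0 1;0 0 0 0 1;0 0 0 0 1' 10
```

```text
clock: 3.15
eef_pos: [506.8, -129.7, 56.7]
eef_rot: [-3.142, 0.0, -3.141]
wrist_force: [0.7, 0.2, 3.2]
finger_gap: 0.4
finger_force: 1.6
```

Touched over the first gap at about 3 N. Next is the second gap.

```bash
python3 -m handwheel '0 0 0.4 0 1;0 0.65 0 0 1;0 0.65 0 0 1;0 0.65 0 0 1;0 0.65 0 0 1;0 0 -0.2 0 1;0 0 -0.1 0 1;0 0 -0.05 0 1;0 0 -0.05 0 1;0 0 0 0 1;0 0 0 0 1;0 0 0 0 1' 10
```

```text
clock: 4.15
eef_pos: [506.5, -26.2, 56.8]
eef_rot: [-3.141, -0.0, 3.141]
wrist_force: [-2.5, -1.0, 3.3]
finger_gap: 0.6
finger_force: 1.6
```

```bash
python3 -m handwheel '0 0 0.4 0 1;0 0.65 0 0 1;0 0.65 0 0 1;0 0.65 0 0 1;0 0.65 0 0 1;0 0 -0.2 0 1;0 0 -0.1 0 1;0 0 -0.05 0 1;0 0 -0.05 0 1;0 0 0 0 1;0 0 0 0 1;0 0 0 0 1' 10
```

```text
clock: 5.15
eef_pos: [506.7, 77.7, 56.8]
eef_rot: [-3.141, 0.0, 3.141]
wrist_force: [-1.1, -1.9, 3.2]
finger_gap: 0.4
finger_force: 1.6
```

```bash
python3 -m handwheel '0 0 0.6 0 1;0 0 0.5 0 1;-0.5 0 0 0 1;-0.7 0 0 0 0.55;-0.7 0 0 0 0.55;-0.6 -0.03 0 0 0.55;0 0 0 0 0.55;0 0 -0.6 0 0.55;0 0 -0.6 0 0.55;0 0 -0.6 0 0.55;0 0 -0.3 0 0.55;0 0 0 0 0.55' 10
```

```text
clock: 6.15
eef_pos: [405.9, 76.9, 14.6]
eef_rot: [-3.141, -0.003, -3.142]
wrist_force: [-0.4, 0.3, 0.3]
finger_gap: 42.0
finger_force: 0.0
```

```bash
python3 - <<'E'
from h import *
print(read_state()['eef_pos'],read_state()['finger_gap'],read_state()['wrist_force'])
snap('scene','s1'); snap('top','t2')
a=np.load('pics/s1.npz')['p'][140:290,170:330]; b=np.load('pics/t2.npz')['p'][190:270,220:380]
f=lambda q:cv2.resize(q[:,:,::-1],(480,450 if q.shape[0]>100 else 240)[:2],interpolation=cv2.INTER_CUBIC)
cv2.imwrite('pics/m2.png',np.hstack([cv2.resize(a[:,:,::-1],(400,375)),cv2.copyMakeBorder(cv2.resize(b[:,:,::-1],(400,200)),0,175,0,0,0)]))
E
```

```text
[405.94599447  76.85170755  14.62264359] 41.97310877925824 [-0.35533186  0.33000888  0.34909292]
```

View pics/m2.png

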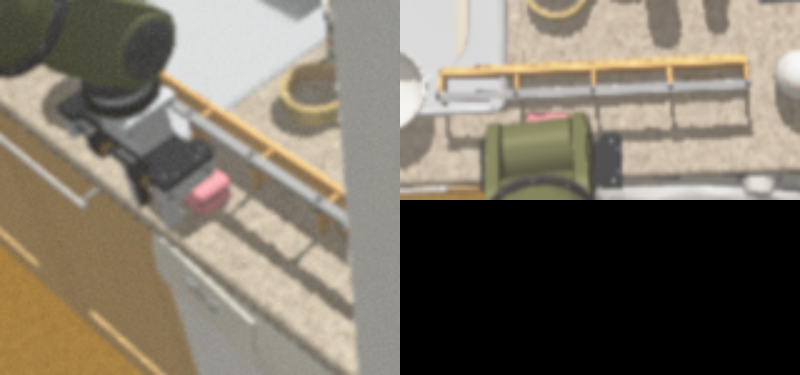

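The fingers stand just behind the box (pink, about (208,192) in the left crop), with the box in front of the second gap from left. I'll push slowly.

```bash
python3 -m handwheel '0.3 0 0 0 0.55;0.15 0 0 0 0.55;0.1 0 0 0 0.55;0.1 0 0 0 0.55;0.1 0 0 0 0.55;0.1 0 0 0 0.55;0.1 0 0 0 0.55;0.1 0 0 0 0.55;0.1 0 0 0 0.55;0.1 0 0 0 0.55;0.1 0 0 0 0.55;0 0 0 0 0.55' 10
```

```text
clock: 7.25
eef_pos: [461.5, 77.2, 16.7]
eef_rot: [3.142, 0.001, -3.141]
wrist_force: [0.4, -0.1, -0.0]
finger_gap: 42.1
finger_force: 0.0
```

```bash
python3 - <<'E'
from h import *
print(read_state()['eef_pos'],read_state()['wrist_force'])
snap('scene','s3'); snap('top','t3')
a=np.load('pics/s3.npz')['p'][160:260,190:320]; b=np.load('pics/t3.npz')['p'][200:260,235:335]
cv2.imwrite('pics/m3.png',np.hstack([cv2.resize(a[:,:,::-1],(400,308)),cv2.copyMakeBorder(cv2.resize(b[:,:,::-1],(400,240)),0,68,0,0,0)]))
E
```

```text
[461.46422631  77.1698594   16.67080918] [ 0.42199128 -0.07039152 -0.02439774]
```

View pics/m3.png

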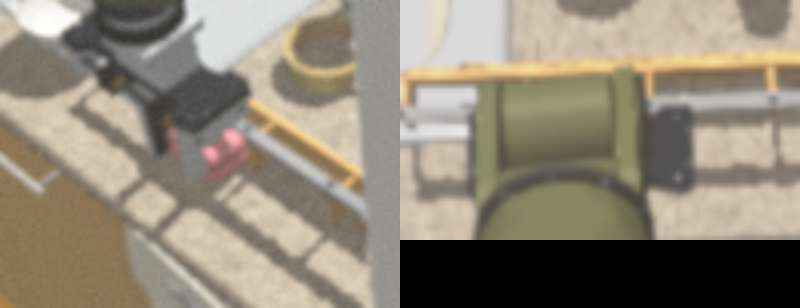

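The box is ahead of the fingers and entering the gap at about (225,155) in the left crop. I'll keep pushing gently.

```bash
python3 -m handwheel '0.1 0 0 0 0.55;0.1 0 0 0 0.55;0.1 0 0 0 0.55;0.1 0 0 0 0.55;0.05 0 0 0 0.55;0.05 0 0 0 0.55;0 0 0 0 0.55' 10
```

```text
clock: 7.93
eef_pos: [481.0, 77.2, 16.6]
eef_rot: [-3.142, 0.0, -3.141]
wrist_force: [0.3, -0.6, 0.4]
finger_gap: 42.3
finger_force: 0.0
```

```bash
python3 -m handwheel '0.05 0 0 0 0.55;0.03 0 0 0 0.55;0 0 0 0 0.55' 10
```

```text
clock: 8.18
eef_pos: [484.1, 77.2, 16.7]
eef_rot: [-3.142, 0.0, -3.141]
wrist_force: [0.8, 0.4, -0.5]
finger_gap: 42.3
finger_force: 0.0
```

```bash
python3 -m handwheel '0.04 0 0 0 0.55;0 0 0 0 0.55;0 0 0 0 0.55' 10
```

```text
clock: 8.43
eef_pos: [485.1, 77.1, 16.6]
eef_rot: [-3.141, -0.001, -3.141]
wrist_force: [-5.8, -0.9, 3.0]
finger_gap: 42.3
finger_force: 2.4
```

```bash
python3 -m handwheel '0.04 0 0 0 0.55;0 0 0 0 0.55;0 0 0 0 0.55' 10
```

```text
clock: 8.68
eef_pos: [485.2, 77.1, 16.4]
eef_rot: [-3.141, -0.005, -3.141]
wrist_force: [-15.8, -2.3, 12.0]
finger_gap: 42.5
finger_force: 8.1
```

The force rose to 16 N with no more travel, so the box is against the board. I'll back off straight and look.

```bash
python3 -m handwheel '-0.1 0 0 0 0.55;-0.5 0 0 0 0.55;-0.9 0 0 0 0.55;-0.6 0 0.5 0 0.55;-0.4 0 0.9 0 0.55;-0.5 0.8 0.3 0 0.55;-0.5 0.8 0.3 0 0.55;-0.3 0.9 0 0 0.55;0 1 0 0 0.55;0 1 0 0 0.55;0 1 0 0 0.55;0 0 0 0 0.55' 10
```

```text
clock: 9.68
eef_pos: [335.0, 302.4, 97.0]
eef_rot: [3.139, 0.002, -3.138]
wrist_force: [1.0, 0.1, -0.6]
finger_gap: 42.2
finger_force: 0.0
```

```bash
python3 - <<'E'
from h import *
snap('scene','s4'); snap('top','t4'); print(fit('t4'))
a=np.load('pics/s4.npz')['p'][160:260,190:320]; b=np.load('pics/t4.npz')['p'][200:260,235:335]
cv2.imwrite('pics/m4.png',np.hstack([cv2.resize(a[:,:,::-1],(300,231)),cv2.copyMakeBorder(cv2.resize(b[:,:,::-1],(500,300),interpolation=cv2.INTER_CUBIC),0,0,0,0,0)[:231]]))
E
```

```text
(163, ((514.9025268554688, 77.95718383789062), (78.28826904296875, 40.95942306518555), 89.17655181884766), array([517.4635 ,  79.10102], dtype=float32))
```

View pics/m4.png

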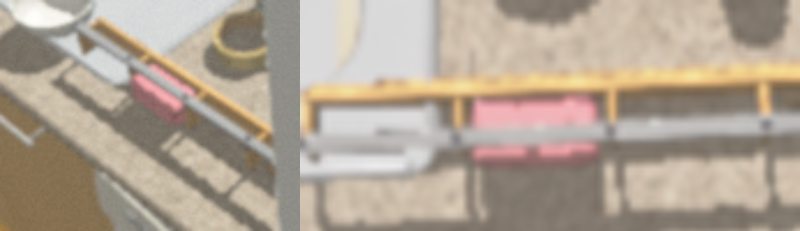

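The box sits square in the second gap from the left, against the back board: (472–598, 97–160) in the right crop, centre about (515,78), against an expected (515,76). The robot is clear, so I'm handing in.

```bash
python3 -c "from cell import sign_off; print(sign_off())"
```

```text
the job is handed in; nothing more can be done
None
```

The job is handed in: I touched the rail over gaps 1, 2 and 3 from the timer's end (about 3 N each) and pushed the soap box home against the back board in the third gap (gap_b), about 2 mm off its middle in the last picture; no verdict came back.

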